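# Unclip the stock tray and set out the bog oak hare

### The job

Pull the wooden stock tray out of its snap catch (its brass lip is there to be hooked) until it is completely clear of the beech dock, keeping the things in it standing. Then lift just the dark carved hare out of the tray and set it down gently, upright, in the middle of the round green-topped display plinth, leaving the tray flat on the counter with the stone tower standing in it and the whistle still inside, and the teapot where it is.

Things in the scene. Friction and masses are not known exactly. Their poses are not given: they have to be found in the camera images.
- tray: Loose wooden tray, 0.35 kg, home in the dock. Origin: centre of its underside; +x points into the dock, z up. 150 (x) by 160 (y) by 20 mm high, walls and floor 5 mm; side runners 12 mm high widen it to 176 mm. A cross wall at x = -8 mm parts the front (whistle) from the rear (hare and tower, at x = 32, y = +-38 mm, either way round). A brass tongue 5 mm thick runs in front from x = -75 to -126 mm.
- pull (a point): Middle of the inner face (towards the tray, at tray x = -120 mm) of the brass pull lip at the tongue's end, 25 mm above the counter. The lip: upright plate 70 mm wide (y), 6 mm thick, top edge 42 mm above the counter. Behind it a 45 mm gap to the tray's front wall, floored by the 5 mm tongue: closed fingertips go down into it and pull the lip towards tray -x. Axes as the tray.
- dock: Fixed beech dock holding the tray's rear 55 mm. Its frame is the tray's frame when home; the tray leaves along dock -x. Outer width 203 mm; back board 70 mm high at x = 78 to 90 mm. Lips 21 mm high cover the runners: the tray slides out, never lifts out. Two spring catches sit in notches of the runners: freeing it takes 10 to 20 N; they let go within 10 mm and rub until about 30 mm.
- mouth (a point): Middle of the dock's mouth at counter height, at dock x = +20 mm. The tray is clear of the dock when its rear end (tray x = +75 mm) has passed it: 55 mm of travel from home. Axes as the dock.
- guard (a point): Middle of the dock's fixed brass guard bar, which runs along dock y at dock x = +32 mm, 112 mm above the counter, 8 mm thick, on posts at y = +-96 mm. It lies over the hare and tower while the tray is home; 80 to 95 mm of tray travel leaves a gripper room in front of it. Axes as the dock.
- hare: Carved bog oak hare (near black), loose, about 0.14 kg, 82 mm high with ears. Origin: centre of its underside; z up; it faces its own -x, roughly along the tray's -x. Base 52 (x) by 34 (y) by 8 mm; flat-sided body 42 (x) by 30 (y) mm from 8 to 50 mm above the origin: grip it across y, 42 mm above the origin. Head in front of centre (x = -14 mm), up to 67 mm high.
- tower: Grey stone round tower, loose, about 0.2 kg, 82 mm high, 40 mm diameter at the foot. Origin: centre of its underside. Stays standing in the tray.
- whistle: Blue tin penny whistle, 130 mm long, 13 mm diameter, lying across the front part of the tray along its own y. Origin: middle of its length, at its underside. Stays in the tray.
- plinth: Fixed round display plinth, 110 mm diameter, beech with a green top. Origin: centre of its underside; its top is 15 mm above the origin. It stands to the left or to the right of the dock.
- teapot: Glazed cottage teapot miniature with a thatched roof, loose, about 115 by 56 by 81 mm. Origin: centre of its underside. It stands to the right of the dock if the plinth is on the left, else to the left. Bystander.
There are look-alikes about, which are no part of the job. What is shaped like the hare but red or turquoise is not meant.

How it is judged:
By the outcome, as a careful person would: the job done as asked, in the order asked, and still so for the second after the job is handed in, with the robot touching nothing.
It also fails if it takes over 56 s, if anything falls off the work surface, if the arm or the gripper's body presses on something with over 40 N, if the wrist force passes 120 N, or if a joint passes its speed limit or range.

### The arm

A 7-joint arm with a two-finger parallel gripper is mounted at the origin on the work surface. World frame = base frame: x ahead of the robot, y to its left, z up, the work surface at z = 0. Lengths are in m, angles in rad, forces in N, time in s.
With the tool pointing down it reaches from about 0.4 to 0.85 m from the base axis. Payload 4.4 kg.
Tool frame: the origin (TCP) lies at the very end of the fingers, on their centre line; the grasp point (between the pads) lies bot.grip_depth behind it (bot.grip_depth is the distance from the TCP to the grasp point, in m); z points along the fingers, y is the line along which they close (so a half turn about z gives the same grasp; the last joint's range is limited). The gripper opens to 94 mm and grips with 3 to 60 N. Pads are 16 mm wide; open, the fingers measure 119 mm over their backs; the gripper's body (75 mm by 177 mm) begins 78 mm behind the grasp point.
Start: joints at [-1.356, 0.628, 0.038, 1.517, -0.027, 0.996, -0.02], TCP at [0.18, 0.625, 0.205] pointing down, gripper open.
Joint ranges: [-3.06, 3.06], [-0.37, 2.12], [-1.25, 1.32], [0.18, 2.47], [-1.1, 4.24], [0.23, 1.98], [-2.94, 2.94]. Speed limits (rad/s): [2.57, 2.57, 3.14, 3.14, 3.14, 3.14, 3.14].

### API

Orientations are given as [roll, pitch, yaw] about the fixed x, y, z axes, in that order (R = Rz(yaw) Ry(pitch) Rx(roll)).
In Python, from plant import bot gives the robot as it stands.
- The arm moves only by the shell command python3 -m creep 'ROWS' [FORCE]. ROWS is JSON, a list of rows, each a list of 7 numbers: the shift along the world's x, y, z in m, then the turn, a rotation vector about the world's x, y, z in degrees, then the closure, from 0 (fully open) to 1 (shut). A call has 1 to 20 rows; each row shifts and turns the commanded pose from where the row before left it; what a row does not reach is not made up. A row lasts 1/10 s, in which the tool goes at most 50 mm and 8.59 degrees, less where a joint would pass 70% of its speed; a pose out of reach is approached as far as the arm can. A call is refused whole if a number of a shift passes 0.05 or a number of a turn 8.59, either way. A call with a gripper value outside its range is refused whole. The fingers move at their own pace and stop on an object; FORCE is the grip in N (left out, the last holds). Time passes only in rows, so rows that do not move let the fingers close. It gives the time, the measured TCP pose, the force, the opening and the grip force at its end, in the units of the state.
- bot.state(): the state, without advancing time (a new reading comes with each control period).
- bot.camera(name): name is "side" or "top"; returns the picture (400x640x3 uint8, red, green, blue); there is no depth.
- bot.calibration(name): a dict with "intrinsics" (3x3 intrinsics, pixels), "xyz" and "rotation" of the camera in the world. Camera axes: x right, y up, looking along -z (the intrinsics and any distortion apply to the point x, -y, -z); pixel columns grow to the right and rows downward; lengths in m; the calibration is good to about 2 mm. A picture is of the moment at which its call begins. calibration takes no time and is no camera call.
- bot.hand_in(): hands the job in; it is judged then, once.
The state is a dict: "clock": time; "joints": joint angles; "joint_velocities": joint speeds; "tau": joint torques, N m; "eef_pos": TCP position; "eef_rot": TCP orientation; "contact_force": force on the tool from outside, world axes, zero at the start; "torque": the same for the moment, N m; "finger_gap": opening from 0.0 (shut) to 1.0 (fully open); "gripper_force": force on a finger pad.
Only numpy, scipy, OpenCV 4.12 (cv2) and the standard library are available. Lean on these libraries where they do the work, as an engineer would, in place of code of your own. Each camera call takes 0.05 s, during which the arm holds its last target. There are 200 camera calls.

## Working session

There is one attempt and no reset: what is moved stays moved. The work goes in short steps, Python scripts to look and compute and a shell command to move; the robot and the scene stay as the last step left them, time stands still between calls to the robot, and variables do not carry over. Pictures are saved under pics/ and viewed, at most 10 in all, crops included, and the job is handed in when it is done.

```bash
mkdir -p pics; python3 - <<'E'
from plant import bot
import cv2
for n in ("top","side"):
    cv2.imwrite(f"pics/{n}0.png",bot.camera(n)[:,:,::-1])
    print(n,bot.calibration(n))
s=bot.state();print(bot.grip_depth,s["clock"],s["eef_pos"],s["eef_rot"],s["contact_force"],s["finger_gap"])
E
```

```text
top {'intrinsics': array([[370.68000407,   0.        , 320.6547098 ],
       [  0.        , 370.68000407, 200.23932976],
       [  0.        ,   0.        ,   1.        ]]), 'xyz': array([4.53167618e-01, 9.35150583e-04, 1.06459688e+00]), 'rotation': array([ 0.18627413, -0.01722746, -1.54702057])}
side {'intrinsics': array([[398.30498957,   0.        , 310.22884124],
       [  0.        , 398.30498957, 202.76415297],
       [  0.        ,   0.        ,   1.        ]]), 'xyz': array([ 0.19221806, -0.75933787,  0.85948284]), 'rotation': array([ 0.86872481, -0.01381828, -0.50244427])}
0.0188 0.1 [0.17995969 0.62398978 0.2046846 ] [-3.13994839e+00  3.20361756e-05  2.86076765e+00] [-0.97823738  0.3380116  -0.07867933] 1.0012090910974218
```

View pics/top0.png

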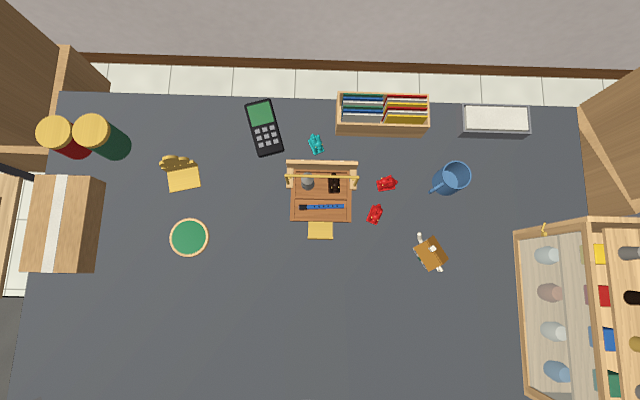

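View pics/side0.png

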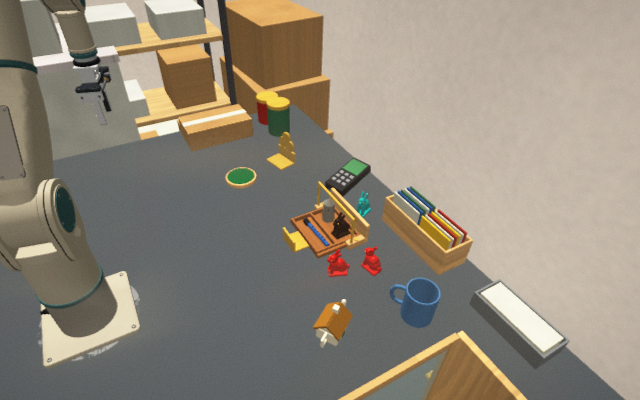

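The top view shows the tray and dock at about (320,190), with the pull at (320,230) and the tower at (307,182). The plinth is on the left at (188,237) and the teapot on the right at (430,252). There are three hare-shaped look-alikes: turquoise (316,144), red (386,183) and red (375,213). The near-black one at (334,184), inside the tray, fits the description. I'll confirm it in an enlarged crop.

```bash
cat > h.py <<'E'
import numpy as np
from plant import bot
from scipy.spatial.transform import Rotation as R
def cam(n):
    c=bot.calibration(n); return c["intrinsics"],np.array(c["xyz"]),R.from_euler("xyz",c["rotation"]).as_matrix()
def ray(n,u,v,z):
    K,p,M=cam(n); d=np.linalg.solve(K,[u,v,1]); d=M@(d*[1,-1,-1]); return p+d*(z-p[2])/d[2]
def proj(n,P):
    K,p,M=cam(n); q=(M.T@(np.array(P)-p))*[1,-1,-1]; q=K@q; return q[:2]/q[2]
E
python3 - <<'E'
import cv2
a=cv2.imread("pics/top0.png")[130:250,270:410]; cv2.imwrite("pics/top0c.png",cv2.resize(a,None,fx=5,fy=5,interpolation=2))
a=cv2.imread("pics/side0.png")[175:280,275:395]; cv2.imwrite("pics/side0c.png",cv2.resize(a,None,fx=5,fy=5,interpolation=2))
from h import *
for p in [(188,237),(320,230),(430,252)]: print(p,ray("top",*p,0.015))
E
```

```text
(188, 237) [0.53615086 0.35795617 0.015     ]
(320, 230) [ 0.56537984 -0.01262583  0.015     ]
(430, 252) [ 0.51111031 -0.32449711  0.015     ]
```

View pics/top0c.png

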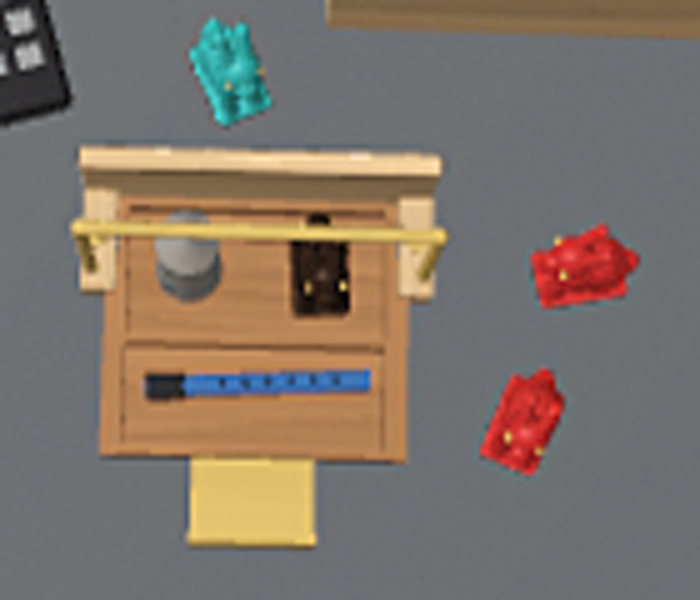

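View pics/side0c.png

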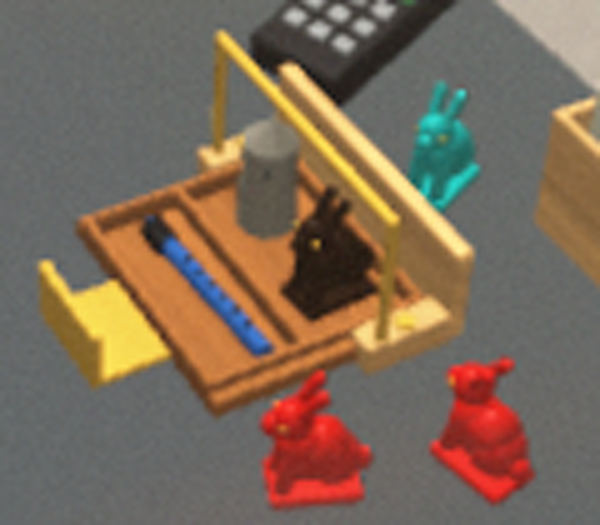

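The crops confirm it: the dark hare stands in the tray at top crop (320,265), i.e. full-image (334,183), facing the pull, with the tower beside it on the left. Next I'll fit the dock pose.

```bash
python3 - <<'E'
from h import *
from scipy.optimize import least_squares
T=lambda u,v:(270+u/5-.4,130+v/5-.4)
S=lambda u,v:(275+u/5-.4,175+v/5-.4)
C=[("top",(-.126,.035,.042),T(188,545)),("top",(-.126,-.035,.042),T(316,545)),
("top",(-.075,.088,.012),T(101,455)),("top",(-.075,-.088,.012),T(406,460)),
("top",(.078,.1015,.07),T(80,167)),("top",(.078,-.1015,.07),T(440,174)),
("top",(.02,.1015,.021),T(80,290)),("top",(.02,-.1015,.021),T(434,298)),
("side",(-.126,.035,.042),S(40,263)),("side",(-.126,-.035,.042),S(101,343)),
("side",(-.126,-.035,.0),S(97,387)),("side",(-.075,-.088,0.0),S(216,413)),
("side",(.02,-.1015,0),S(367,372))]
def w(p,a): c,s=np.cos(a[2]),np.sin(a[2]); return [a[0]+c*p[0]-s*p[1],a[1]+s*p[0]+c*p[1],p[2]]
f=lambda a:np.concatenate([proj(n,w(p,a))-q for n,p,q in C])
r=least_squares(f,[.68,0,0],loss="soft_l1"); a=r.x
print(a,np.degrees(a[2])); print(f(a).reshape(-1,2).round(1).tolist())
for n,p in dict(pull=(-.12,0,.025),gap=(-.0975,0,.02),hare=(.032,-.038,.005),tower=(.032,.038,.005)).items(): print(n,np.round(w(p,a),4))
print(R.from_euler("xyz",bot.state()["eef_rot"]).as_matrix().round(3))
import cv2
hsv=cv2.cvtColor(cv2.imread("pics/top0.png"),cv2.COLOR_BGR2HSV)
m=cv2.inRange(hsv,(55,80,60),(80,255,255))[210:265,160:220]
u,v=cv2.moments(m,True)["m10"]/m.astype(bool).sum()+160,cv2.moments(m,True)["m01"]/m.astype(bool).sum()+210
print("plinth",u,v,ray("top",u,v,.015))
hsv=cv2.cvtColor(cv2.imread("pics/side0.png"),cv2.COLOR_BGR2HSV)
m=cv2.inRange(hsv,(55,80,60),(80,255,255))[160:195,220:265];M=cv2.moments(m,True)
u,v=M["m10"]/M["m00"]+220,M["m01"]/M["m00"]+160
print("plinth side",u,v,ray("side",u,v,.015))
E
```

```text
[ 0.66641488 -0.01222582  0.00973872] 0.5579873359827551
[[0.3, -0.8], [0.1, -0.4], [-0.3, -0.1], [0.2, -0.1], [-0.7, 0.1], [0.3, -0.0], [-0.0, -0.3], [-0.4, -0.7], [-0.3, 0.3], [-1.5, -0.7], [-0.5, 0.6], [-0.0, 1.1], [0.0, 0.7]]
pull [ 0.5464 -0.0134  0.025 ]
gap [ 0.5689 -0.0132  0.02  ]
hare [ 0.6988 -0.0499  0.005 ]
tower [0.698  0.0261 0.005 ]
[[-0.961  0.277 -0.   ]
 [ 0.277  0.961 -0.002]
 [-0.    -0.002 -1.   ]]
plinth 188.25116822429908 236.80841121495328 [0.53670572 0.35730259 0.015     ]
plinth side 240.37209302325581 175.9269102990033 [0.53489318 0.35552137 0.015     ]
```

```bash
python3 -m creep '[[0.012,-0.020,0,0,0,1.04,1],[0.024,-0.040,0,0,0,1.04,1],[0.024,-0.040,0,0,0,1.04,1],[0.024,-0.040,0,0,0,1.04,1],[0.024,-0.040,0,0,0,1.04,1],[0.024,-0.040,0,0,0,1.04,1],[0.024,-0.040,0,0,0,1.04,1],[0.024,-0.040,0,0,0,1.04,1],[0.024,-0.040,0,0,0,1.04,1],[0.024,-0.040,0,0,0,1.04,1],[0.024,-0.040,0,0,0,1.04,1],[0.024,-0.040,0,0,0,1.04,1],[0.024,-0.040,0,0,0,1.04,1],[0.024,-0.040,0,0,0,1.04,1],[0.024,-0.040,0,0,0,1.04,1],[0.024,-0.040,0,0,0,1.05,1],[0.015,-0.017,0,0,0,0,1],[0,0,0,0,0,0,1],[0,0,0,0,0,0,1]]' 20
```

```text
clock: 2.0
eef_pos: [0.5664, -0.012, 0.2049]
eef_rot: [3.141, -0.002, -3.132]
contact_force: [0.5, -0.1, 1.0]
finger_gap: 0.007
gripper_force: 0.0
```

```bash
python3 -m creep '[[0,-0.001,-0.02,0,0,0,1],[0,0,-0.04,0,0,0,1],[0,0,-0.04,0,0,0,1],[0,0,-0.03,0,0,0,1],[0,0,-0.02,0,0,0,1],[0,0,-0.015,0,0,0,1],[0,0,-0.015,0,0,0,1],[0,0,-0.010,0,0,0,1],[0,0,0,0,0,0,1]]'
```

```text
clock: 2.9
eef_pos: [0.5656, -0.0118, 0.0145]
eef_rot: [3.141, -0.003, -3.13]
contact_force: [0.3, 0.2, -0.6]
finger_gap: 0.008
gripper_force: 0.0
```

```bash
python3 -m creep '[[-0.004,-0.001,0,0,0,0,1],[-0.004,0,0,0,0,0,1],[-0.002,0,0,0,0,0,1],[-0.002,0,0,0,0,0,1],[-0.002,0,0,0,0,0,1],[-0.002,0,0,0,0,0,1],[-0.002,0,0,0,0,0,1]]'
```

```text
clock: 3.6
eef_pos: [0.5534, -0.0144, 0.0163]
eef_rot: [3.142, 0.009, -3.132]
contact_force: [9.9, -0.5, -4.6]
finger_gap: 0.003
gripper_force: 4.6
```

```bash
python3 -m creep '[[-0.002,0,0,0,0,0,1],[-0.002,0,0,0,0,0,1],[-0.001,0,0,0,0,0,1],[-0.001,0,0,0,0,0,1],[-0.001,0,0,0,0,0,1],[-0.001,0,0,0,0,0,1]]'
```

```text
clock: 4.2
eef_pos: [0.5521, -0.014, 0.0175]
eef_rot: [3.141, 0.021, -3.132]
contact_force: [14.2, 0.3, -4.1]
finger_gap: 0.007
gripper_force: 7.1
```

```bash
python3 -m creep '[[-0.002,0,0,0,0,0,1],[-0.002,0,0,0,0,0,1],[-0.002,0,0,0,0,0,1],[-0.001,0,0,0,0,0,1],[-0.001,0,0,0,0,0,1],[-0.001,0,0,0,0,0,1]]'
```

```text
clock: 4.8
eef_pos: [0.536, -0.0144, 0.0162]
eef_rot: [3.142, 0.007, -3.132]
contact_force: [6.5, -0.1, -2.1]
finger_gap: 0.002
gripper_force: 3.4
```

```bash
python3 -m creep '[[-0.002,0,0,0,0,0,1],[-0.003,0,0,0,0,0,1],[-0.004,0,0,0,0,0,1],[-0.005,0,0,0,0,0,1],[-0.005,0,0,0,0,0,1],[-0.005,0,0,0,0,0,1],[-0.005,0,0,0,0,0,1],[-0.005,0,0,0,0,0,1],[-0.005,0,0,0,0,0,1],[-0.005,0,0,0,0,0,1],[-0.005,0,0,0,0,0,1],[-0.005,0,0,0,0,0,1],[-0.005,0,0,0,0,0,1],[-0.005,0,0,0,0,0,1],[-0.005,0,0,0,0,0,1],[-0.004,0,0,0,0,0,1],[-0.003,0,0,0,0,0,1],[-0.002,0,0,0,0,0,1],[-0.001,0,0,0,0,0,1],[0,0,0,0,0,0,1]]'
```

```text
clock: 6.8
eef_pos: [0.4548, -0.0144, 0.0161]
eef_rot: [3.141, 0.004, -3.132]
contact_force: [4.8, -0.1, 3.4]
finger_gap: 0.007
gripper_force: 2.5
```

Now I'll back off the lip by 10 mm, raise the tool, move it aside to the left and open the fingers, then look.

```bash
python3 -m creep '[[0.006,0,0,0,0,0,1],[0.006,0,0,0,0,0,1],[0.003,0,0.005,0,0,0,1],[0,0,0.02,0,0,0,1],[0,0,0.03,0,0,0,1],[0,0,0.04,0,0,0,1],[0,0,0.04,0,0,0,1],[0,0,0.04,0,0,0,0.6],[0,0.04,0.02,0,0,0,0],[0,0.05,0,0,0,0,0],[0,0.05,0,0,0,0,0],[0,0.05,0,0,0,0,0],[0,0.02,0,0,0,0,0],[0,0,0,0,0,0,0]]' && python3 - <<'E'
from h import *
import cv2
t=bot.camera("top")[:,:,::-1];s=bot.camera("side")[:,:,::-1]
cv2.imwrite("pics/top1.png",t);cv2.imwrite("pics/side1.png",s)
cv2.imwrite("pics/top1c.png",cv2.resize(t[140:290,260:380],None,fx=4,fy=4,interpolation=2))
cv2.imwrite("pics/side1c.png",cv2.resize(s[160:290,230:380],None,fx=4,fy=4,interpolation=2))
E
```

```text
clock: 8.2
eef_pos: [0.4666, 0.1994, 0.2103]
eef_rot: [3.141, -0.002, -3.125]
contact_force: [1.0, -0.7, -0.7]
finger_gap: 0.566
gripper_force: 0.0
```

View pics/top1c.png

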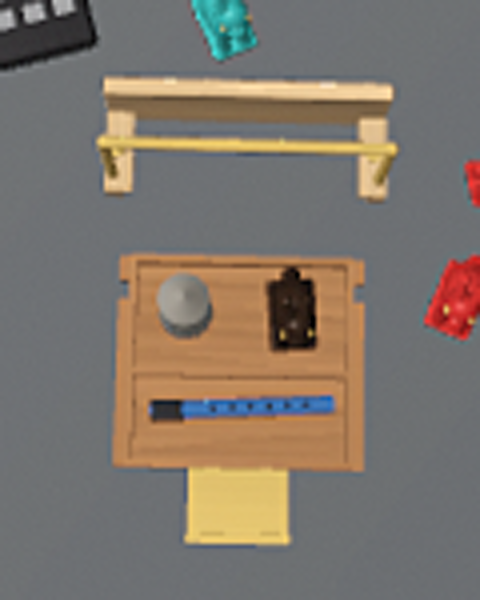

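View pics/side1c.png

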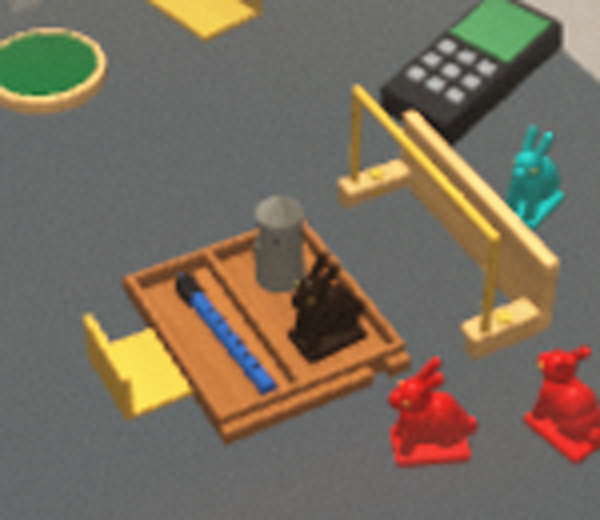

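The tray is clear of the dock. The hare, at top crop (292,315), is standing, the tower is standing and the whistle is still in the tray. Next I'll fit the hare's pose and check the fingers' room beside it.

```bash
python3 - <<'E'
from h import *
from scipy.optimize import least_squares
T=lambda u,v:(260+u/4-.4,140+v/4-.4)
S=lambda u,v:(230+u/4-.4,160+v/4-.4)
def w(p,a): c,s=np.cos(a[2]),np.sin(a[2]); return [a[0]+c*p[0]-s*p[1],a[1]+s*p[0]+c*p[1],p[2]]
def fit(C,a0):
    f=lambda a:np.concatenate([proj(n,w(p,a))-q for n,p,q in C])
    a=least_squares(f,a0,loss="soft_l1").x; print(a.round(4),np.degrees(a[2]).round(2),f(a).reshape(-1,2).round(1).tolist()); return a
print("hare");h=fit([("top",(-.026,.017,.009),T(271,350)),("top",(-.026,-.017,.009),T(315,351)),
("side",(-.026,-.017,.005),S(313,361)),("side",(.026,-.017,.005),S(366,337)),("side",(-.026,.017,.005),S(291,347))],[.6,-.05,0])
print("tray");t=fit([("top",(-.126,.035,.042),T(186,544)),("top",(-.126,-.035,.042),T(289,544)),
("top",(-.075,.088,.012),T(113,466)),("top",(-.075,-.088,.012),T(364,470)),
("top",(.075,.088,.012),T(121,256)),("top",(.075,-.088,.012),T(363,262)),
("side",(-.075,-.088,0),S(226,440)),("side",(.075,-.088,0),S(409,366)),
("side",(-.126,-.035,0),S(132,416))],[.57,-.01,0])
print("hare nominal",w((.032,-.038,.005),t))
# body mask: dark pixels
import cv2
for n,(r0,r1,c0,c1) in dict(top=(200,232,322,345),side=(220,252,300,324)).items():
    im=cv2.imread(f"pics/{n}1.png")[r0:r1,c0:c1]; m=(im.max(2)<70); v,u=np.nonzero(m)
    print(n,m.sum(),u.min()+c0,u.max()+c0,v.min()+r0,v.max()+r0)
for u in ((271-1)/1,316): print(ray("top",*T(u,320),.03))
E
```

```text
hare
[ 0.6015 -0.0469  0.1068] 6.12 [[-0.3, 0.3], [0.6, -0.9], [-0.3, 1.3], [0.9, -0.0], [-1.3, -2.2]]
tray
[ 0.5658 -0.011   0.0102] 0.58 [[-0.1, -0.5], [-0.0, -0.2], [-0.2, 0.0], [-0.3, -0.1], [-0.6, -0.1], [-0.1, -0.6], [-0.0, 1.3], [0.2, 0.6], [-1.2, 1.2]]
hare nominal [np.float64(0.5982033194608397), np.float64(-0.04869243569921887), 0.005]
top 182 327 338 207 226
side 287 302 320 224 249
[ 0.59361406 -0.03169881  0.03      ]
[ 0.59445935 -0.06407852  0.03      ]
```

```bash
python3 -m creep '[[0.01,-0.017,0,0,0,0,0.36],[0.02,-0.04,0,0,0,0,0.36],[0.025,-0.045,0,0,0,0,0.36],[0.025,-0.045,0,0,0,0,0.36],[0.025,-0.045,0,0,0,0,0.36],[0.017,-0.035,0,0,0,0,0.36],[0.01,-0.02,0,0,0,0,0.36],[0,0,-0.02,0,0,0,0.36],[0,0,-0.03,0,0,0,0.36],[0,0,-0.02,0,0,0,0.36],[0,0,0,0,0,0,0.36]]' 20
```

```text
clock: 9.4
eef_pos: [0.5944, -0.0501, 0.1378]
eef_rot: [-3.141, -0.007, -3.135]
contact_force: [-0.6, 0.0, -0.4]
finger_gap: 0.641
gripper_force: 0.0
```

```bash
python3 -m creep '[[0.002,0.002,-0.01,0,0,0,0.36],[0.002,0,-0.02,0,0,0,0.36],[0,0,-0.02,0,0,0,0.36],[0,0,-0.02,0,0,0,0.36],[0,0,-0.015,0,0,0,0.36],[0,0,-0.015,0,0,0,0.36],[0,0,-0.008,0,0,0,0.36],[0,0,0,0,0,0,0.36]]'
```

```text
clock: 10.2
eef_pos: [0.6014, -0.0456, 0.0316]
eef_rot: [3.142, -0.002, -3.132]
contact_force: [-0.1, -0.3, -0.0]
finger_gap: 0.64
gripper_force: 0.0
```

```bash
python3 -m creep '[[-0.001,-0.002,-0.003,0,0,0,0.4],[0,0,0,0,0,0,0.5],[0,0,0,0,0,0,0.6],[0,0,0,0,0,0,0.7],[0,0,0,0,0,0,0.8],[0,0,0,0,0,0,1],[0,0,0,0,0,0,1],[0,0,0,0,0,0,1],[0,0,0,0,0,0,1]]' 20
```

```text
clock: 11.1
eef_pos: [0.6013, -0.0475, 0.0299]
eef_rot: [3.142, 0.001, -3.132]
contact_force: [-0.4, 0.6, 5.2]
finger_gap: 0.327
gripper_force: 19.4
```

```bash
python3 -m creep '[[0,0,0.004,0,0,0,1],[0,0,0.008,0,0,0,1],[0,0,0.015,0,0,0,1],[0,0,0.025,0,0,0,1],[0,0,0.03,0,0,0,1],[0,0,0.03,0,0,0,1],[0,0,0.02,0,0,0,1],[0,0,0.01,0,0,0,1],[0,0,0,0,0,0,1]]'
```

```text
clock: 12.0
eef_pos: [0.6019, -0.0477, 0.1734]
eef_rot: [-3.141, 0.003, -3.132]
contact_force: [0.1, 0.4, -2.3]
finger_gap: 0.323
gripper_force: 19.4
```

```bash
python3 -m creep '[[-0.002,0.010,0,0,0,0,1],[-0.004,0.020,0,0,0,0,1],[-0.005,0.030,0,0,0,0,1],[-0.006,0.040,0,0,0,0,1],[-0.006,0.040,0,0,0,0,1],[-0.006,0.040,0,0,0,0,1],[-0.006,0.040,0,0,0,0,1],[-0.006,0.040,0,0,0,0,1],[-0.006,0.040,0,0,0,0,1],[-0.006,0.040,0,0,0,0,1],[-0.005,0.030,0,0,0,0,1],[-0.004,0.020,0,0,0,0,1],[-0.002,0.012,0,0,0,0,1],[0,0.002,-0.03,0,0,0,1],[0,0,-0.04,0,0,0,1],[0,0,-0.02,0,0,0,1],[0,0,-0.01,0,0,0,1],[0,0,0,0,0,0,1],[0,0,0,0,0,0,1]]' && python3 - <<'E'
from h import *
import cv2
t=bot.camera("top")[:,:,::-1];s=bot.camera("side")[:,:,::-1]
a=cv2.resize(t[190:270,150:230],None,fx=5,fy=5,interpolation=2);b=cv2.resize(s[130:210,200:280],None,fx=5,fy=5,interpolation=2)
cv2.imwrite("pics/place.png",np.hstack([a,b]))
E
```

```text
clock: 13.9
eef_pos: [0.5376, 0.3566, 0.0721]
eef_rot: [3.141, 0.001, -3.132]
contact_force: [-0.3, 0.5, -2.2]
finger_gap: 0.326
gripper_force: 19.4
```

View pics/place.png

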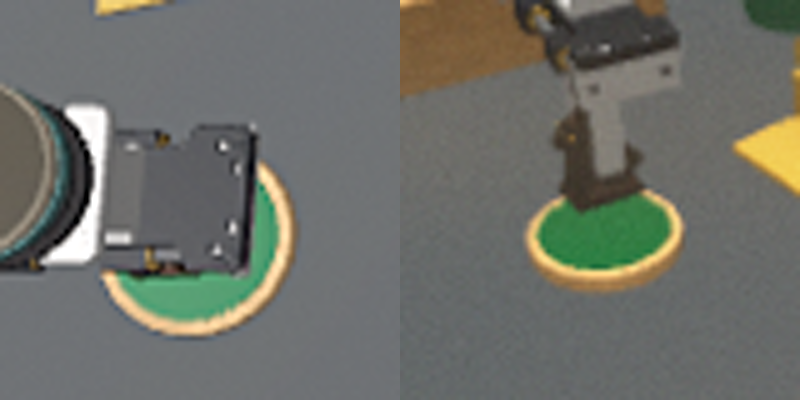

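The hare hangs upright above the plinth, with its base at about (605,200) in the right half of the picture. It is about 32 mm above the green top.

```bash
python3 -m creep '[[0,0,-0.008,0,0,0,1],[0,0,-0.010,0,0,0,1],[0,0,-0.006,0,0,0,1],[0,0,-0.003,0,0,0,1],[0,0,-0.001,0,0,0,1],[0,0,-0.001,0,0,0,1],[0,0,0,0,0,0,1],[0,0,0,0,0,0,1]]'
```

```text
clock: 14.8
eef_pos: [0.5371, 0.3565, 0.0427]
eef_rot: [3.141, 0.0, -3.132]
contact_force: [-0.0, -0.3, -2.2]
finger_gap: 0.322
gripper_force: 19.4
```

```bash
python3 -m creep '[[0,0,-0.001,0,0,0,1],[0,0,-0.001,0,0,0,1],[0,0,-0.001,0,0,0,1],[0,0,0,0,0,0,1]]'
```

```text
clock: 15.2
eef_pos: [0.537, 0.3565, 0.0399]
eef_rot: [3.141, 0.0, -3.132]
contact_force: [-1.7, -0.4, 2.6]
finger_gap: 0.327
gripper_force: 19.5
```

Contact made. Now release and retreat.

```bash
python3 -m creep '[[0,0,0,0,0,0,0.66],[0,0,0,0,0,0,0.6],[0,0,0,0,0,0,0.5],[0,0,0,0,0,0,0.3],[0,0,0,0,0,0,0.2],[0,0,0,0,0,0,0.2],[0,0,0.01,0,0,0,0.2],[0,0,0.02,0,0,0,0.2],[0,0,0.03,0,0,0,0.2],[0,0,0.04,0,0,0,0.2],[0,0,0.04,0,0,0,0.2],[0,0,0.02,0,0,0,0.2],[-0.03,0.02,0,0,0,0,0.2],[-0.05,0.04,0,0,0,0,0.2],[-0.05,0.04,0,0,0,0,0.2],[-0.02,0.05,0,0,0,0,0.2],[0,0.05,0,0,0,0,0.2],[0,0.03,0,0,0,0,0.2],[0,0,0,0,0,0,0.2],[0,0,0,0,0,0,0.2]]' && python3 - <<'E'
from h import *
import cv2
t=bot.camera("top")[:,:,::-1];s=bot.camera("side")[:,:,::-1]
cv2.imwrite("pics/top2.png",t);cv2.imwrite("pics/side2.png",s)
a=cv2.resize(t[195:275,150:230],None,fx=5,fy=5,interpolation=2);b=cv2.resize(s[130:290,210:370],None,fx=2.5,fy=2.5,interpolation=2)
cv2.imwrite("pics/end.png",np.hstack([a,b]))
E
```

```text
clock: 17.2
eef_pos: [0.4101, 0.565, 0.1995]
eef_rot: [-3.141, 0.0, -3.131]
contact_force: [0.6, -1.1, 0.0]
finger_gap: 0.801
gripper_force: 0.0
```

View pics/end.png

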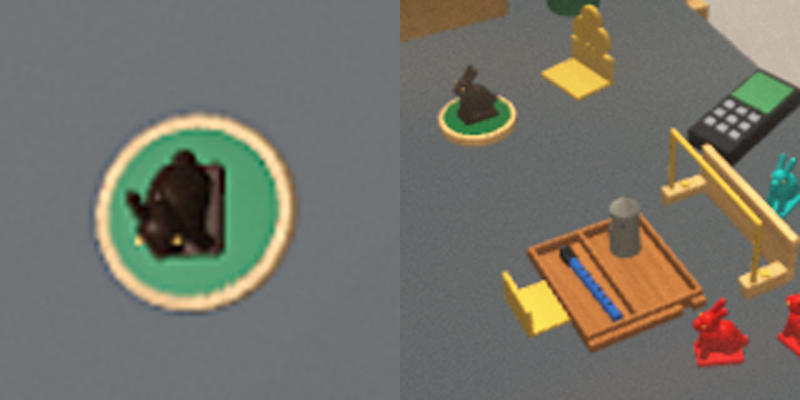

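The hare stands upright on the green top. Its base is centred near (194,209) and the plinth near (196,211), so it is within about 2 mm of the middle. The tray is flat, the tower is standing in it and the whistle is inside.

```bash
python3 -c "
from plant import bot
print(bot.hand_in())"
```

```text
the job is handed in; nothing more can be done
None
```

The job is handed in: the tray is clear of the dock with the tower standing and the whistle inside, the dark hare is upright within about 2 mm of the plinth's centre, and the teapot was not touched (17.2 s on the clock).

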